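Find the heavy side of a drum by feel and hold it down

ROBOT

A 6-joint arm with a two-finger parallel gripper is mounted at the origin on the work surface. World frame = base frame: x ahead of the robot, y to its left, z up, the work surface at z = 0. Lengths are in m, angles in rad, forces in N, time in s.
With the tool pointing down it reaches from about 0.325 to 1 m from the base axis. Payload 5.1 kg.
Tool frame: the origin (TCP) lies midway between the tips of the shut fingers; the grasp point (between the pads) lies robot.grasp_offset behind it (robot.grasp_offset is the distance from the TCP to the grasp point, in m); y points along the fingers, z is the direction in which the jaws open and shut, and the axes are right-handed (so a half turn about y gives the same grasp; the last joint's range is limited). The gripper opens to 85 mm and grips with 20 to 120 N. Pads are 22 mm wide; open, the fingers measure 114 mm over their backs; the gripper's body (76 mm by 85 mm) begins 54 mm behind the grasp point. The pads swing forward as they close: fully open they stand 13 mm farther back than shut.
Start: joints at [-1.422, 0.124, 1.65, -0, 1.367, -0.083], TCP at [0.149, -0.633, 0.209] pointing down, gripper open.
Joint ranges: [-2.61, 2.61], [-1.02, 2.33], [0.03, 2.71], [-1.35, 4.49], [0.32, 2.68], [-2.91, 2.91]. Speed limits (rad/s): [2.57, 2.57, 3.14, 3.14, 3.14, 3.14].

INTERFACE

Orientations are given as [roll, pitch, yaw] about the fixed x, y, z axes, in that order (R = Rz(yaw) Ry(pitch) Rx(roll)).
In Python, from station import robot gives the robot as it stands.
- The arm moves only by the tool carry_out, never from a script. Its argument "deltas" is a list of rows, each a list of 3 entries, a list of its own where there are three numbers: the shift along the tool's x, y, z in mm, then the turn, a rotation vector about the tool's x, y, z in degrees, then the closure in counts, from 0 (fully open) to 255 (shut). A call has 1 to 8 rows; each row shifts and turns the commanded pose from where the row before left it, along the tool's axes as they then stand; what a row does not reach is not made up. A row lasts 1/10 s, in which the tool goes at most 50 mm and 8.59 degrees, less where a joint would pass 70% of its speed; a pose out of reach is approached as far as the arm can. A call with a gripper value outside its range is refused whole. The fingers move at their own pace and stop on an object; "grip_force" is the grip in N (left out, the last holds). Time passes only in rows, so rows that do not move let the fingers close. It gives the time, the measured TCP pose, the force and the opening at its end, in the units of the state.
- robot.sense(): the state, without advancing time (a new reading comes with each control period).
- robot.camera(name): name is "side" or "top" or "wrist"; returns the picture (480x640x3 uint8, red, green, blue); there is no depth.
- robot.calibration(name): a dict with "fx", "fy", "cx", "cy" (pixels), "extrinsics" (4x4, takes a point from camera to world coordinates). Camera axes: x right, y down, z forward; pixel columns grow to the right and rows downward; lengths in m; the calibration is good to about 2 mm. A picture is of the moment at which its call begins: read the wrist's pose just before it. calibration takes no time and is no camera call; for the wrist camera it gives the pose at the moment of the call.
- robot.finish_job(): hands the job in, once; it reports no verdict.
The state is a dict: "time_s": time; "joint_positions": joint angles; "joint_vel": joint speeds; "tau": joint torques, N m; "ee_pos": TCP position; "tool_rot": TCP orientation; "force": force on the tool from outside, world axes, zero at the start; "torque": the same for the moment, N m; "width": opening from 0.0 (shut) to 1.0 (fully open).
Only numpy, scipy, OpenCV 4.12 (cv2) and the standard library are available. Lean on these libraries where they do the work, as an engineer would, in place of code of your own. Each camera call takes 0.05 s, during which the arm holds its last target. There are 200 camera calls.

TASK

The closed drum on the bench stand has a hidden weight inside, off to one side. Crank it through at least one full turn by its red handle, feeling where it helps and where it resists, then bring the heavy side straight down and finish while still gripping the red handle, holding the drum still like that so that I can mark its light side on top. Leave the test block, oil bottle and screwdriver alone.

Things in the scene. Friction and masses are not known exactly. Their poses are not given: they have to be found in the camera images.
- drum (a joint): Angle of the drum about its level axle, rad. 0 = the red handle is at the top of its circle; growing values carry the handle from the top towards the stand's +x, then down and round (positive turn about the stand's y axis). No stops within several turns either way. The bearing drags with a steady 0.29 N m, so that the drum stays wherever it is left.
- drum_mid (a point): Centre of the closed aluminium drum (120 mm diameter, 40 mm wide, blue band on its rim), on the axle. Inside, unseen, a weight is fixed off-centre at an unknown angle: its gravity moment is 0.22 to 0.28 N m when level with the axle. All else is balanced or too light to matter. This point turns with the drum and does not tell where the weight is.
- hub (a point): Centre of the drum's front face (the one with the handle), on the axle, 170 mm above the table. It turns with the drum: its y axis lies along the axle, from this face into the drum; its z axis points from the axle towards the handle.
- handle_mid (a point): Middle of the red grip, 75 mm out from the drum's front face (towards the stand's -y), 45 mm from the axle. The grip is a level cylinder, 22 mm diameter, 80 mm long, parallel to the axle (its y axis). The push here that keeps the drum turning slowly swings once a turn from 0-2 N (heavy side level with the axle and going down) to 11-13 N (heavy side level and going up).
- handle: The red handle's grip itself, origin at its middle (same point as handle_mid). It spins freely on its spindle, so it can be gripped firmly and carried round the circle without turning the hand.
- stand: Grey bench stand, fixed to the table; origin on the table below the drum's centre. Its y axis lies along the axle, away from the handle; its x axis is level, across the axle. Base plate 160 x 200 mm, 14 mm thick (y from -80 to +120 mm); the bearing pillar (70 mm wide, top at 212 mm) stands behind the drum, y from +37 to +97 mm. The drum fills y from -20 to +20 mm, its axle 170 mm above the table.
- test_block: Bystander: steel disc, 64 mm diameter, 14 mm high, lying flat; origin at the centre of its underside.
- oil_bottle: Bystander: small white oil bottle with a green cap, 40 mm diameter, 85 mm high, standing; origin at the centre of its underside.
- screwdriver: Bystander: screwdriver with a yellow handle, lying on the table; origin at its underside, x axis along it to the tip.

How it is judged:
On the way:
1. the drum has been cranked through a full turn, either way ((value of joint drum above 5.3 rad or value of joint drum below -5.3 rad)).
At the end, for the whole second after the job is handed in: The drum is still (under 0.1 rad/s) with its heavy side within 0.3 rad (17 degrees) of straight down, the fingers still grip the red handle (over 2 N), and the bystanders are within 30 mm of where they were (angle between heavy's own z axis and vertical above 2.84 rad and velocity of joint drum between -0.1 and 0.1 rad/s and contact force between the fingers and handle above 2 N and not (distance of test_block from where it was at the start of the episode above 0.03 m) and not (distance of oil_bottle from where it was at the start of the episode above 0.03 m) and not (distance of screwdriver from where it was at the start of the episode above 0.03 m)); the arm keeps its last pose, push and grip.
It fails at once if a bystander was disturbed (moved more than 30 mm) (distance of any of test_block, oil_bottle, screwdriver from where it was at the start of the episode above 0.03 m).
It also fails if it takes over 72 s, if anything falls off the work surface, if the arm or the gripper's body presses on something with over 40 N, if the wrist force passes 120 N, or if a joint passes its speed limit or range.

## Working session

There is one attempt and no reset: what is moved stays moved. The work goes in short steps, Python scripts to look and compute and a tool call to move; the robot and the scene stay as the last step left them, time stands still between calls to the robot, and variables do not carry over. Pictures are saved under pics/ and viewed, about 8 in all and at most 12, crops included, and the job is handed in when it is done.

Besides the shell and the picture viewer there is one more tool, called as a command line: name --argument value ..., lists and objects as JSON in quotes. carry_out: Moves the arm, as the interface text tells. Its arguments: {"type":"object","properties":{"deltas":{"type":"array","items":{"type":"array"}},"grip_force":{"type":"number"}},"required":["deltas"]}

```bash
mkdir -p pics
python3 - <<'E'
from station import robot
import cv2,numpy as np
s=robot.sense();print({k:np.round(v,3) for k,v in s.items()},robot.grasp_offset)
for n in("side","top"):
    c=robot.calibration(n);print(n,[round(c[k],1) for k in("fx","fy","cx","cy")],np.round(c["extrinsics"],4).tolist())
    cv2.imwrite(f"pics/{n}0.png",robot.camera(n)[:,:,::-1])
E
```

```text
{'time_s': np.float64(0.0), 'joint_positions': array([-1.422,  0.124,  1.652,  0.   ,  1.368, -0.083]), 'joint_vel': array([ 0.002, -0.001,  0.002,  0.001, -0.001,  0.002]), 'tau': array([ 2.0000e-03, -4.2361e+01, -3.6545e+01,  0.0000e+00,  7.0000e-03,
       -0.0000e+00]), 'ee_pos': array([ 0.149, -0.632,  0.208]), 'tool_rot': array([-1.573,  0.   , -2.91 ]), 'force': array([-0.396,  0.295, -0.391]), 'torque': array([-0.043,  0.005,  0.004]), 'width': np.float64(1.002)} 0.0187
side [470.2, 470.2, 319.9, 243.5] [[-0.8752, -0.3355, 0.3485, 0.3988], [-0.4837, 0.5977, -0.6394, 0.585], [0.0062, -0.7282, -0.6854, 0.6635], [0.0, 0.0, 0.0, 1.0]]
top [624.1, 624.1, 314.1, 238.4] [[-0.0124, -0.9923, 0.1233, 0.4791], [-0.9998, 0.0143, 0.0142, 0.11], [-0.0159, -0.1231, -0.9923, 1.3039], [0.0, 0.0, 0.0, 1.0]]
```

View pics/side0.png

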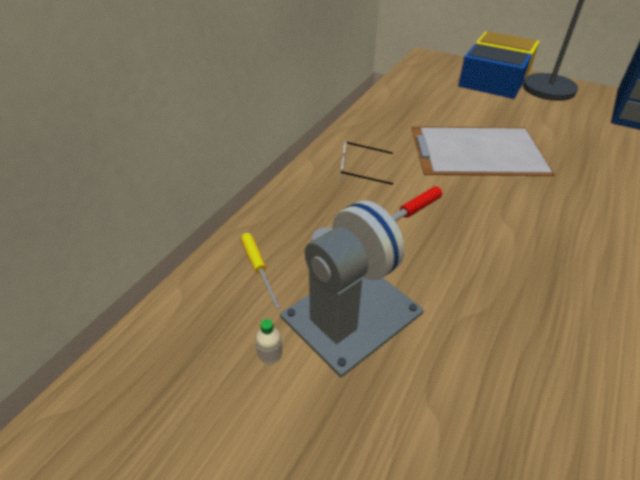

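View pics/top0.png

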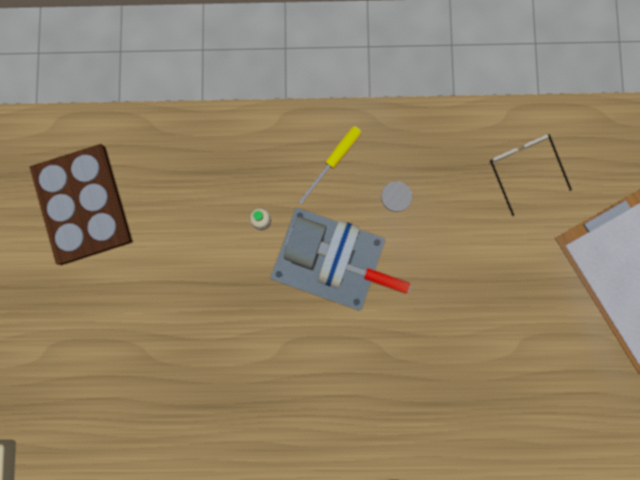

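Side view: the red grip is at about (420,202) and the drum at (368,240). Top view: the grip runs from (367,273) to (409,287), with the plate corners near (297,208), (384,239), (361,309) and (272,278). The approach from above is clear.

```bash
cat > h.py <<'E'
from station import robot
import cv2,numpy as np
def red(n):
    im=cv2.imread(n) if isinstance(n,str) else n[:,:,::-1].copy()
    h=cv2.cvtColor(im,cv2.COLOR_BGR2HSV)
    m=(((h[...,0]<6)|(h[...,0]>174))&(h[...,1]>190)&(h[...,2]>90)).astype(np.uint8)
    k,l,st,ce=cv2.connectedComponentsWithStats(m);i=1+np.argmax(st[1:,4])
    p=np.argwhere(l==i)[:,::-1].astype(float);c=p.mean(0)
    d=np.linalg.svd(p-c,full_matrices=False)[2][0];t=(p-c)@d
    return c,c+d*t.min(),c+d*t.max(),len(p)
def proj(n,P):
    c=robot.calibration(n);E=np.linalg.inv(c["extrinsics"]);q=np.atleast_2d(P)@E[:3,:3].T+E[:3,3]
    return np.c_[c["fx"]*q[:,0]/q[:,2]+c["cx"],c["fy"]*q[:,1]/q[:,2]+c["cy"]]
def pts(v):
    x,y,yaw,q=v;R=np.array([[np.cos(yaw),-np.sin(yaw),0],[np.sin(yaw),np.cos(yaw),0],[0,0,1]])
    f=lambda L:np.array(L)@R.T+[x,y,0]
    hx,hz=.045*np.sin(q),.17+.045*np.cos(q)
    return f([[hx,-.095,hz],[hx,-.055,hz],[hx,-.135,hz]]),f([[.08,.12,.014],[.08,-.08,.014],[-.08,-.08,.014],[-.08,.12,.014]])
E
python3 - <<'E'
from h import *
from scipy.optimize import least_squares
s=red("pics/side0.png");t=red("pics/top0.png");print(s,t)
C=np.array([[297,208],[384,239],[361,309],[272,278.]])
# order the ends near->far from drum
def ends(r,d): a=sorted(r[1:3],key=lambda e:np.hypot(*(e-d)));return np.array([r[0],*a])
S=ends(s,[368,240]);T=ends(t,[340,255])
def f(v):
    H,P=pts(v);return np.r_[(proj("side",H)-S).ravel(),(proj("top",H)-T).ravel(),(proj("top",P)-C).ravel()]
for q0 in(-1,0,1,2.5):
    r=least_squares(f,[.44,.09,-.34,q0],loss="soft_l1");print(r.cost,np.round(r.x,4))
    if q0==0: print(np.round(r.fun,1))
    print("handle",np.round(pts(r.x)[0],4).tolist())
E
```

```text
(array([422.28781513, 200.02941176]), array([440.1870889 , 189.31247314]), array([403.99538992, 210.98174429]), 476) (array([385.91818182, 280.32272727]), array([365.92261525, 272.90376401]), array([406.72607387, 288.04308799]), 440)
10.636745936959844 [ 0.5899  0.0809 -0.3612 -0.4387]
handle [[0.5384, -0.0012, 0.2107], [0.5526, 0.0362, 0.2107], [0.5243, -0.0386, 0.2107]]
10.636745936920356 [ 0.5899  0.0809 -0.3612 -0.4387]
[-0.8  0.2  0.2 -0.3 -2.2  1.   1.3  0.5 -0.3  0.1  2.2  0.6 -0.7 -1.4
  2.6 -0.3 -0.1  2.6 -2.3  0.3]
handle [[0.5384, -0.0012, 0.2107], [0.5526, 0.0362, 0.2107], [0.5243, -0.0386, 0.2107]]
10.636745936923337 [ 0.5899  0.0809 -0.3612 -0.4387]
handle [[0.5384, -0.0012, 0.2107], [0.5526, 0.0362, 0.2107], [0.5243, -0.0386, 0.2107]]
10.63674593697819 [ 0.5899  0.0809 -0.3612  5.8445]
handle [[0.5384, -0.0012, 0.2107], [0.5526, 0.0362, 0.2107], [0.5243, -0.0386, 0.2107]]
```

carry_out --deltas '[[[-32, -12, -32], [0, 0, 0], 0], [[-32, -12, -32], [0, 0, 0], 0], [[-32, -12, -32], [0, 0, 0], 0], [[-32, -12, -32], [0, 0, 0], 0], [[-32, -12, -32], [0, 0, 0], 0], [[-32, -12, -32], [0, 0, 0], 0], [[-32, -12, -32], [0, 0, 0], 0], [[-32, -12, -32], [0, 0, 0], 0]]'

```text
time_s: 0.9
ee_pos: [0.34, -0.3228, 0.3053]
tool_rot: [-1.571, -0.0, -2.91]
force: [1.4, -0.2, 0.5]
width: 0.999
```

carry_out --deltas '[[[-32, 0, -32], [0, 0, 0], 0], [[-32, 0, -32], [0, 0, 0], 0], [[-32, 0, -32], [0, 0, 0], 0], [[-32, 0, -32], [0, 0, 0], 0], [[-32, 0, -32], [0, 0, 0], 0], [[-32, 0, -32], [0, 0, 0], 0], [[-32, 0, -32], [0, 0, 0], 0], [[-32, 0, -32], [0, 0, 0], 0]]'

```text
time_s: 1.7
ee_pos: [0.5304, -0.0148, 0.3049]
tool_rot: [-1.571, -0.0, -2.909]
force: [0.5, -0.3, -0.3]
width: 0.997
```

carry_out --deltas '[[[0, 0, 0], [0, -8, 0], 0], [[0, 0, 0], [0, -8, 0], 0], [[0, 0, 0], [0, -8, 0], 0], [[0, 0, 0], [0, -8, 0], 0], [[0, 0, 0], [0, -8, 0], 0], [[0, 0, 0], [0, -8, 0], 0], [[0, 0, 0], [0, -8, 0], 0], [[0, 0, 0], [0, 0, 0], 0]]'

```text
time_s: 2.5
ee_pos: [0.5297, -0.0166, 0.3047]
tool_rot: [-1.572, -0.0, -1.933]
force: [0.4, -0.7, -0.5]
width: 0.999
```

```bash
cat > mv.py <<'E'
import sys,numpy as np
from station import robot
from scipy.spatial.transform import Rotation as Ro
s=robot.sense();R=Ro.from_euler("xyz",s["tool_rot"]).as_matrix()
print(round(s["time_s"],2),np.round(s["ee_pos"],4),np.round(s["tool_rot"],3),"F",np.round(s["force"],2),"w",round(float(s["width"]),3))
if len(sys.argv)>3: print("tool delta mm",np.round(1000*R.T@(np.array(sys.argv[1:4],float)-s["ee_pos"]),1))
T=Ro.from_euler("xyz",[-np.pi/2,0,-np.pi/2-.361]).as_matrix()
print("turn deg",np.round(np.degrees(Ro.from_matrix(R.T@T).as_rotvec()),2))
E
python3 mv.py .538 -.001 .30
python3 -c "
from h import *
cv2.imwrite('pics/w1.png',robot.camera('wrist')[:,:,::-1]);print(proj('wrist',pts([.5899,.0809,-.3612,-.4387])[0]),red(cv2.imread('pics/w1.png')[:,:,::-1]))"
```

```text
2.5 [ 0.5297 -0.0166  0.3047] [-1.572 -0.    -1.933] F [ 0.39 -0.73 -0.52] w 0.999
tool delta mm [-17.6   4.7   2.2]
turn deg [ 0.06 -0.05  0.01]
[[325.83842781 211.10159235]
 [325.84900437 145.4146377 ]
 [325.82881507 270.80261489]] (array([325.36857008, 207.57951864]), array([325.10554264, 144.04924532]), array([325.63534083, 272.01393033]), 2119)
```

View pics/w1.png

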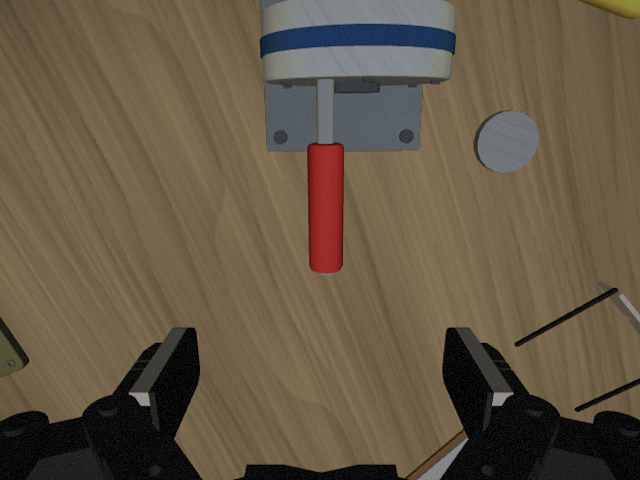

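The wrist view agrees with the fit to within about 2 px: the grip runs from (325,144) to (325,272), in line with the tool. I'll centre on it, descend and grip.

carry_out --deltas '[[[-9, 0, 1], [0, 0, 0], 0], [[-8, 8, 1], [0, 0, 0], 0], [[0, 20, 0], [0, 0, 0], 0], [[0, 20, 0], [0, 0, 0], 0], [[0, 20, 0], [0, 0, 0], 0], [[0, 20, 0], [0, 0, 0], 0], [[0, 15, 0], [0, 0, 0], 0], [[0, 9, 0], [0, 0, 0], 0]]'

```text
time_s: 3.35
ee_pos: [0.5372, -0.001, 0.1912]
tool_rot: [-1.573, -0.001, -1.933]
force: [0.5, 0.1, 0.3]
width: 1.002
```

carry_out --deltas '[[[0, 0, 0], [0, 0, 0], 120], [[0, 0, 0], [0, 0, 0], 255], [[0, 0, 0], [0, 0, 0], 255], [[0, 0, 0], [0, 0, 0], 255], [[0, 0, 0], [0, 0, 0], 255], [[0, 0, 0], [0, 0, 0], 255], [[0, 0, 0], [0, 0, 0], 255], [[0, 0, 0], [0, 0, 0], 255]]' --grip_force 50

```text
time_s: 4.15
ee_pos: [0.5406, -0.0023, 0.1987]
tool_rot: [-1.562, 0.001, -1.933]
force: [-1.5, -1.7, 13.2]
width: 0.003
```

```bash
python3 mv.py .538 -.001 .192
python3 -c "
from h import *
w=cv2.resize(robot.camera('wrist'),(480,360));s=cv2.resize(robot.camera('side')[120:390,230:550],(320,270))
o=np.zeros((360,800,3),np.uint8);o[:,:480]=w;o[:270,480:]=s;cv2.imwrite('pics/g.png',o[:,:,::-1])"
```

```text
4.15 [ 0.5406 -0.0023  0.1987] [-1.562e+00  1.000e-03 -1.933e+00] F [-1.51 -1.71 13.2 ] w 0.003
tool delta mm [-0.3  6.7 -2.9]
turn deg [-0.49 -0.04 -0.07]
```

View pics/g.png

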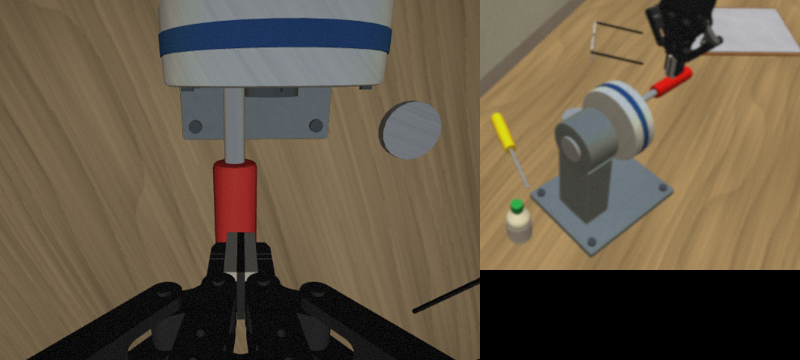

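The fingers shut above the handle and squeezed it out downwards; the drum has probably turned a little. I'll lift off and measure again.

carry_out --deltas '[[[0, -10, 0], [0, 0, 0], 255], [[0, -30, 0], [0, 0, 0], 0], [[0, -30, 0], [0, 0, 0], 0], [[0, -20, 0], [0, 0, 0], 0], [[0, 0, 0], [0, 0, 0], 0], [[0, 0, 0], [0, 0, 0], 0]]'

```text
time_s: 4.85
ee_pos: [0.5377, -0.0015, 0.2829]
tool_rot: [-1.571, 0.0, -1.932]
force: [-0.8, 0.1, -0.8]
width: 0.841
```

```bash
cat > refit.py <<'E'
from h import *
from scipy.optimize import least_squares
w=red(robot.camera("wrist"));s=red(robot.camera("side"));t=red(robot.camera("top"));print("side",s,"\nwrist",w,"\ntop",t)
W=np.array([w[0],*sorted(w[1:3],key=lambda e:e[1])])
S=np.array([s[0],*sorted(s[1:3],key=lambda e:np.hypot(*(e-[368,240])))])
def f(v):
    H,_=pts(v);return np.r_[(proj("side",H)-S).ravel(),.5*(proj("wrist",H)-W).ravel()]
r=least_squares(lambda p:f([.5899,.0809,-.3612,p[0]]),[-.6]);print("q only",r.x,np.round(r.fun,1))
r=least_squares(lambda p:np.r_[f(p),(p[:3]-[.5899,.0809,-.3612])/.002],[.5899,.0809,-.3612,r.x[0]]);print(r.cost,np.round(r.x,4),np.round(r.fun,1),np.round(pts(r.x)[0][0],4))
E
python3 refit.py; python3 mv.py
```

```text
side (array([422.50206612, 200.26239669]), array([440.31090809, 189.51519583]), array([403.44353084, 211.76375693]), 484) 
wrist (array([320.99011467, 244.72044286]), array([320.61444417, 179.90949236]), array([321.38024943, 312.02677794]), 2529) 
top (array([366.16666667, 276.        ]), array([367.25570776, 273.09589041]), array([365.3652968, 278.1369863]), 12)
q only [-0.47554407] [-0.3  0.8  1.4 -0.2 -1.7  1.6  0.3  1.9  0.5  0.2  0.1 -1. ]
6.100708189024858 [ 0.5886  0.0818 -0.3614 -0.4417] [-0.3  0.6  1.4 -0.4 -1.7  1.4  0.2  1.8  0.4 -0.1  0.  -1.  -0.6  0.4
 -0.1] [ 5.370e-01 -3.000e-04  2.107e-01]
5.0 [ 0.537  -0.0014  0.2811] [-1.574e+00 -1.000e-03 -1.932e+00] F [-0.75 -0.03 -0.58] w 0.997
turn deg [ 0.19 -0.04  0.05]
```

Run:
```python
from h import *
from scipy.spatial.transform import Rotation as Ro
s=robot.sense();R=Ro.from_euler("xyz",s["tool_rot"]).as_matrix()
for b in(-.03,0,.0187,.04): print(b,proj("wrist",s["ee_pos"]-b*R[:,1]))
for P in([.5406,-.0023,.1987],[.5406,-.0023,.2174],[.538,-.001,.2107]): print(proj("side",P), (proj("side",P)-[230,120]))
im=[cv2.resize(robot.camera("side")[150:250,370:480],(440,400))]
g=cv2.imread("pics/g.png")
cv2.imwrite("pics/z.png",np.hstack([cv2.resize(g[30:130,620:730],(400,400)),cv2.resize(g[220:340,180:300],(400,400))]))
```

```text
-0.03 [[321.60607346 276.79583205]]
0 [[321.68602601 303.87686904]]
0.0187 [[321.749865   325.50002127]]
0.04 [[321.84171071 356.60943692]]
[[419.2926268  205.48870896]] [[189.2926268   85.48870896]]
[[421.10985729 196.05939225]] [[191.10985729  76.05939225]]
[[421.74498386 200.4283354 ]] [[191.74498386  80.4283354 ]]
```

View pics/z.png

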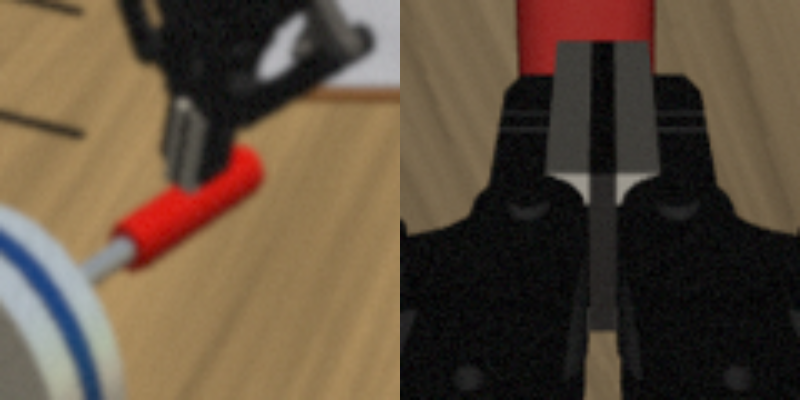

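The tips of the shut fingers lie about 20 mm behind the reported TCP: the side view shows them ending on top of the grip. I'll go about 21 mm deeper and close again.

carry_out --deltas '[[[0, 15, 0], [0, 0, 0], 0], [[0, 15, 0], [0, 0, 0], 0], [[0, 15, 0], [0, 0, 0], 0], [[0, 15, 0], [0, 0, 0], 0], [[0, 15, 0], [0, 0, 0], 0], [[0, 15, 0], [0, 0, 0], 0], [[0, 12, 0], [0, 0, 0], 0], [[0, 9, 0], [0, 0, 0], 0]]'

```text
time_s: 5.85
ee_pos: [0.5375, -0.0015, 0.1708]
tool_rot: [-1.572, -0.0, -1.932]
force: [-0.3, 0.1, 0.7]
width: 1.0
```

carry_out --deltas '[[[0, 0, 0], [0, 0, 0], 120], [[0, 0, 0], [0, 0, 0], 255], [[0, 0, 0], [0, 0, 0], 255], [[0, 0, 0], [0, 0, 0], 255], [[0, 0, 0], [0, 0, 0], 255], [[0, 0, 0], [0, 0, 0], 255], [[0, 0, 0], [0, 0, 0], 255], [[0, 0, 0], [0, 0, 0], 255]]' --grip_force 60

```text
time_s: 6.65
ee_pos: [0.5381, -0.0014, 0.1734]
tool_rot: [-1.57, 0.0, -1.932]
force: [-3.6, 1.3, 6.1]
width: 0.233
```

```bash
python3 mv.py .5375 -.0005 .170; python3 -c "
from h import *
print(red(robot.camera('side')))"
```

```text
6.65 [ 0.5381 -0.0014  0.1734] [-1.57   0.    -1.932] F [-3.64  1.35  6.1 ] w 0.233
tool delta mm [-0.7  3.4 -0.9]
turn deg [-0.04 -0.03 -0.02]
(array([414.97849462, 203.72759857]), array([426.46382146, 192.47334466]), array([404.77324697, 213.72752716]), 279)
```

carry_out --deltas '[[[0, -1.5, -1], [0, 0, 0], 255], [[0, -1.5, -1], [0, 0, 0], 255], [[0, 0, 0], [0, 0, 0], 255]]'

```text
time_s: 7.0
ee_pos: [0.538, -0.0014, 0.1736]
tool_rot: [-1.565, 0.001, -1.933]
force: [11.5, -2.4, -9.7]
width: 0.24
```

```bash
python3 mv.py
python3 - <<'E'
import numpy as np
q=np.radians(-26-6*np.arange(61));p=np.round(np.c_[-45*np.cos(q),45*np.sin(q)],1);d=np.round(np.diff(p,axis=0),1)
for i in range(0,60,4): print(i,round(np.degrees(q[i])),[[[0,float(a),float(b)],[0,0,0],255] for a,b in d[i:i+4]])
E
```

```text
7.0 [ 0.538  -0.0014  0.1736] [-1.565e+00  1.000e-03 -1.933e+00] F [11.52 -2.45 -9.66] w 0.24
turn deg [-0.33 -0.05 -0.05]
0 -26 [[[0, 2.2, -4.1], [0, 0, 0], 255], [[0, 2.7, -3.9], [0, 0, 0], 255], [[0, 3.1, -3.6], [0, 0, 0], 255], [[0, 3.5, -3.2], [0, 0, 0], 255]]
4 -50 [[[0, 3.7, -2.8], [0, 0, 0], 255], [[0, 4.1, -2.4], [0, 0, 0], 255], [[0, 4.2, -2.0], [0, 0, 0], 255], [[0, 4.5, -1.6], [0, 0, 0], 255]]
8 -74 [[[0, 4.6, -1.0], [0, 0, 0], 255], [[0, 4.7, -0.6], [0, 0, 0], 255], [[0, 4.7, -0.1], [0, 0, 0], 255], [[0, 4.7, 0.4], [0, 0, 0], 255]]
12 -98 [[[0, 4.6, 0.9], [0, 0, 0], 255], [[0, 4.5, 1.4], [0, 0, 0], 255], [[0, 4.3, 1.9], [0, 0, 0], 255], [[0, 4.1, 2.2], [0, 0, 0], 255]]
16 -122 [[[0, 3.9, 2.7], [0, 0, 0], 255], [[0, 3.6, 3.1], [0, 0, 0], 255], [[0, 3.2, 3.5], [0, 0, 0], 255], [[0, 2.8, 3.7], [0, 0, 0], 255]]
20 -146 [[[0, 2.4, 4.1], [0, 0, 0], 255], [[0, 2.0, 4.2], [0, 0, 0], 255], [[0, 1.6, 4.5], [0, 0, 0], 255], [[0, 1.0, 4.6], [0, 0, 0], 255]]
24 -170 [[[0, 0.6, 4.7], [0, 0, 0], 255], [[0, 0.1, 4.7], [0, 0, 0], 255], [[0, -0.4, 4.7], [0, 0, 0], 255], [[0, -0.9, 4.6], [
[... 490 characters left out ...]
5], [[0, -4.7, -0.4], [0, 0, 0], 255], [[0, -4.6, -0.9], [0, 0, 0], 255], [[0, -4.5, -1.4], [0, 0, 0], 255]]
44 -290 [[[0, -4.3, -1.9], [0, 0, 0], 255], [[0, -4.1, -2.2], [0, 0, 0], 255], [[0, -3.9, -2.7], [0, 0, 0], 255], [[0, -3.6, -3.1], [0, 0, 0], 255]]
48 -314 [[[0, -3.2, -3.5], [0, 0, 0], 255], [[0, -2.8, -3.7], [0, 0, 0], 255], [[0, -2.4, -4.1], [0, 0, 0], 255], [[0, -2.0, -4.2], [0, 0, 0], 255]]
52 -338 [[[0, -1.6, -4.5], [0, 0, 0], 255], [[0, -1.0, -4.6], [0, 0, 0], 255], [[0, -0.6, -4.7], [0, 0, 0], 255], [[0, -0.1, -4.7], [0, 0, 0], 255]]
56 -362 [[[0, 0.4, -4.7], [0, 0, 0], 255], [[0, 0.9, -4.6], [0, 0, 0], 255], [[0, 1.4, -4.5], [0, 0, 0], 255], [[0, 1.9, -4.3], [0, 0, 0], 255]]
```

carry_out --deltas '[[[0, 1.8, 1.5], [0, 0, 0], 255], [[0, 2.2, -4.1], [0, 0, 0], 255], [[0, 2.7, -3.9], [0, 0, 0], 255], [[0, 3.1, -3.6], [0, 0, 0], 255], [[0, 3.5, -3.2], [0, 0, 0], 255]]'

```text
time_s: 7.5
ee_pos: [0.5257, 0.0032, 0.1632]
tool_rot: [-1.564, 0.001, -1.933]
force: [6.4, -2.7, 0.0]
width: 0.236
```

carry_out --deltas '[[[0, 3.7, -2.8], [0, 0, 0], 255], [[0, 4.1, -2.4], [0, 0, 0], 255], [[0, 4.2, -2.0], [0, 0, 0], 255], [[0, 4.5, -1.6], [0, 0, 0], 255]]'

```text
time_s: 7.9
ee_pos: [0.5171, 0.0064, 0.1466]
tool_rot: [-1.565, 0.0, -1.932]
force: [5.1, -2.5, 0.2]
width: 0.235
```

carry_out --deltas '[[[0, 4.6, -1.0], [0, 0, 0], 255], [[0, 4.7, -0.6], [0, 0, 0], 255], [[0, 4.7, -0.1], [0, 0, 0], 255], [[0, 4.7, 0.4], [0, 0, 0], 255]]'

```text
time_s: 8.3
ee_pos: [0.5155, 0.007, 0.1276]
tool_rot: [-1.567, 0.0, -1.932]
force: [4.4, -2.3, 2.9]
width: 0.232
```

carry_out --deltas '[[[0, 4.6, 0.9], [0, 0, 0], 255], [[0, 4.5, 1.4], [0, 0, 0], 255], [[0, 4.3, 1.9], [0, 0, 0], 255], [[0, 4.1, 2.2], [0, 0, 0], 255]]'

```text
time_s: 8.7
ee_pos: [0.5213, 0.0048, 0.11]
tool_rot: [-1.568, 0.0, -1.932]
force: [4.2, -1.5, 4.1]
width: 0.234
```

carry_out --deltas '[[[0, 3.9, 2.7], [0, 0, 0], 255], [[0, 3.6, 3.1], [0, 0, 0], 255], [[0, 3.2, 3.5], [0, 0, 0], 255], [[0, 2.8, 3.7], [0, 0, 0], 255]]'

```text
time_s: 9.1
ee_pos: [0.533, 0.0005, 0.0965]
tool_rot: [-1.57, 0.0, -1.932]
force: [1.7, -1.1, 6.9]
width: 0.237
```

carry_out --deltas '[[[0, 2.4, 4.1], [0, 0, 0], 255], [[0, 2.0, 4.2], [0, 0, 0], 255], [[0, 1.6, 4.5], [0, 0, 0], 255], [[0, 1.0, 4.6], [0, 0, 0], 255]]'

```text
time_s: 9.5
ee_pos: [0.5482, -0.0052, 0.0894]
tool_rot: [-1.573, 0.0, -1.932]
force: [-1.4, 0.2, 8.3]
width: 0.235
```

carry_out --deltas '[[[0, 0.6, 4.7], [0, 0, 0], 255], [[0, 0.1, 4.7], [0, 0, 0], 255], [[0, -0.4, 4.7], [0, 0, 0], 255], [[0, -0.9, 4.6], [0, 0, 0], 255]]'

```text
time_s: 9.9
ee_pos: [0.5637, -0.0109, 0.0889]
tool_rot: [-1.578, 0.0, -1.932]
force: [-6.2, 3.0, 8.4]
width: 0.229
```

carry_out --deltas '[[[0, -1.4, 4.5], [0, 0, 0], 255], [[0, -1.9, 4.3], [0, 0, 0], 255], [[0, -2.2, 4.1], [0, 0, 0], 255], [[0, -2.7, 3.9], [0, 0, 0], 255]]'

```text
time_s: 10.3
ee_pos: [0.5768, -0.0158, 0.0939]
tool_rot: [-1.584, -0.0, -1.932]
force: [-4.5, 4.6, -4.0]
width: 0.233
```

carry_out --deltas '[[[0, -3.1, 3.6], [0, 0, 0], 255], [[0, -3.5, 3.2], [0, 0, 0], 255], [[0, -3.7, 2.8], [0, 0, 0], 255], [[0, -4.1, 2.4], [0, 0, 0], 255]]'

```text
time_s: 10.7
ee_pos: [0.5916, -0.0213, 0.1079]
tool_rot: [-1.575, 0.001, -1.932]
force: [8.5, 2.0, -15.8]
width: 0.232
```

carry_out --deltas '[[[0, -4.2, 2.0], [0, 0, 0], 255], [[0, -4.5, 1.6], [0, 0, 0], 255], [[0, -4.6, 1.0], [0, 0, 0], 255], [[0, -4.7, 0.6], [0, 0, 0], 255]]'

```text
time_s: 11.1
ee_pos: [0.5991, -0.0241, 0.1281]
tool_rot: [-1.568, 0.001, -1.933]
force: [10.3, 1.1, -13.7]
width: 0.236
```

carry_out --deltas '[[[0, -4.7, 0.1], [0, 0, 0], 255], [[0, -4.7, -0.4], [0, 0, 0], 255], [[0, -4.6, -0.9], [0, 0, 0], 255], [[0, -4.5, -1.4], [0, 0, 0], 255]]'

```text
time_s: 11.5
ee_pos: [0.5974, -0.0234, 0.1479]
tool_rot: [-1.566, 0.002, -1.933]
force: [10.7, 0.7, -9.8]
width: 0.238
```

carry_out --deltas '[[[0, -4.3, -1.9], [0, 0, 0], 255], [[0, -4.1, -2.2], [0, 0, 0], 255], [[0, -3.9, -2.7], [0, 0, 0], 255], [[0, -3.6, -3.1], [0, 0, 0], 255]]'

```text
time_s: 11.9
ee_pos: [0.5882, -0.02, 0.1643]
tool_rot: [-1.566, 0.002, -1.933]
force: [9.6, -0.3, -9.1]
width: 0.237
```

carry_out --deltas '[[[0, -3.2, -3.5], [0, 0, 0], 255], [[0, -2.8, -3.7], [0, 0, 0], 255], [[0, -2.4, -4.1], [0, 0, 0], 255], [[0, -2.0, -4.2], [0, 0, 0], 255]]'

```text
time_s: 12.3
ee_pos: [0.5738, -0.0146, 0.1751]
tool_rot: [-1.565, 0.001, -1.933]
force: [10.0, -0.1, -7.7]
width: 0.235
```

carry_out --deltas '[[[0, -1.6, -4.5], [0, 0, 0], 255], [[0, -1.0, -4.6], [0, 0, 0], 255], [[0, -0.6, -4.7], [0, 0, 0], 255], [[0, -0.1, -4.7], [0, 0, 0], 255]]'

```text
time_s: 12.7
ee_pos: [0.5566, -0.0083, 0.1786]
tool_rot: [-1.564, 0.001, -1.933]
force: [9.9, -1.3, -5.9]
width: 0.232
```

carry_out --deltas '[[[0, 0.4, -4.7], [0, 0, 0], 255], [[0, 0.9, -4.6], [0, 0, 0], 255], [[0, 1.4, -4.5], [0, 0, 0], 255], [[0, 1.9, -4.3], [0, 0, 0], 255]]'

```text
time_s: 13.1
ee_pos: [0.5402, -0.0022, 0.1746]
tool_rot: [-1.563, 0.001, -1.933]
force: [10.0, -1.5, -4.3]
width: 0.237
```

carry_out --deltas '[[[0, 2.2, -4.1], [0, 0, 0], 255], [[0, 2.7, -3.9], [0, 0, 0], 255], [[0, 3.1, -3.6], [0, 0, 0], 255], [[0, 3.5, -3.2], [0, 0, 0], 255]]'

```text
time_s: 13.5
ee_pos: [0.5267, 0.0028, 0.1642]
tool_rot: [-1.562, 0.001, -1.933]
force: [8.1, -2.0, -0.9]
width: 0.23
```

carry_out --deltas '[[[0, 3.7, -2.8], [0, 0, 0], 255], [[0, 4.1, -2.4], [0, 0, 0], 255], [[0, 4.2, -2.0], [0, 0, 0], 255], [[0, 4.5, -1.6], [0, 0, 0], 255]]'

```text
time_s: 13.9
ee_pos: [0.5173, 0.0063, 0.1473]
tool_rot: [-1.565, 0.0, -1.933]
force: [5.3, -2.1, 1.3]
width: 0.235
```

```bash
cat > fit.py <<'E'
import numpy as np
from scipy.optimize import least_squares
D=np.array([[.5257,.0032,.1632,6.4,-2.7,0],[.5171,.0064,.1466,5.1,-2.5,.2],[.5155,.007,.1276,4.4,-2.3,2.9],[.5213,.0048,.11,4.2,-1.5,4.1],[.533,.0005,.0965,1.7,-1.1,6.9],[.5482,-.0052,.0894,-1.4,.2,8.3],[.5637,-.0109,.0889,-6.2,3,8.4],[.5768,-.0158,.0939,-4.5,4.6,-4],[.5916,-.0213,.1079,8.5,2,-15.8],[.5991,-.0241,.1281,10.3,1.1,-13.7],[.5974,-.0234,.1479,10.7,.7,-9.8],[.5882,-.02,.1643,9.6,-.3,-9.1],[.5738,-.0146,.1751,10,-.1,-7.7],[.5566,-.0083,.1786,9.9,-1.3,-5.9],[.5402,-.0022,.1746,10,-1.5,-4.3],[.5267,.0028,.1642,8.1,-2,-.9],[.5173,.0063,.1473,5.3,-2.1,1.3]])
yw=-.361;ux=np.array([np.cos(yw),np.sin(yw)])
u=D[:,:2]@ux;z=D[:,2];Fu=D[:,3:5]@ux;Fz=D[:,5]
c=least_squares(lambda p:np.hypot(u-p[0],z-p[1])-p[2],[u.mean(),.13,.045]).x
q=np.unwrap(np.arctan2(u-c[0],z-c[1]));Ft=Fu*np.cos(q)-Fz*np.sin(q);Fr=Fu*np.sin(q)+Fz*np.cos(q)
print("centre",c,"true hub u",np.array([.589,.0815])@ux)
for k in(slice(None),np.r_[0:6,9:17]):
    A=np.c_[np.ones(len(q)),np.sin(q),np.cos(q)][k];s=np.linalg.lstsq(A,.045*Ft[k],rcond=None)[0]
    print("fric",s[0],"M",np.hypot(*s[1:]),"phi",np.arctan2(s[2],s[1]),"res",np.round((A@s/.045-Ft[k]),1))
    g=least_squares(lambda p:.29+p[0]*np.sin(q[k]+p[1])-.045*Ft[k],[.25,1],loss="soft_l1",f_scale=.05,bounds=([.22,-4],[.28,4]));print("bounded",g.x)
print(np.c_[np.degrees(q).round(),Ft.round(1),Fr.round(1)].tolist())
E
python3 fit.py
```

```text
centre [0.52441338 0.13351263 0.04498066] true hub u 0.5222488528007314
fric 0.31506276775430003 M 0.2608734072348777 phi 0.46647243356357815 res [ 0.3  1.  -0.7  0.1 -0.4  0.2 -0.3  0.1  1.  -0.7  0.3 -0.3 -0.2 -0.1
 -0.  -0.  -0.1]
bounded [0.25607093 0.48921303]
fric 0.32030099827965314 M 0.26489191723857924 phi 0.4367029136005206 res [ 0.2  0.9 -0.7  0.1 -0.3  0.4 -0.4  0.6 -0.1 -0.2 -0.1 -0.1 -0.1 -0.2]
bounded [0.26023948 0.52634698]
[[-49.0, 4.6, -5.2], [-73.0, 1.8, -5.3], [-98.0, 2.2, -5.3], [-121.0, 1.2, -5.9], [-145.0, 2.3, -6.8], [-168.0, 3.1, -7.8], [-189.0, 5.5, -9.3], [-208.0, 7.0, 0.8], [-235.0, 8.8, 15.0], [-263.0, 12.5, 10.8], [-289.0, 12.4, 6.1], [-313.0, 12.9, 0.4], [-337.0, 11.6, -3.4], [-361.0, 9.6, -6.1], [-384.0, 7.3, -7.9], [-407.0, 5.0, -6.7], [-432.0, 3.0, -5.0]]
```

The fit is clean: friction is 0.315 N m (nominal 0.29), the weight's moment is 0.26 N m, and the heavy side leads the handle by about 0.48 rad. The handle target is therefore about −567.5° (≡ −207.5°), so I'll carry on round to it.

carry_out --deltas '[[[0, 4.6, -1.0], [0, 0, 0], 255], [[0, 4.7, -0.6], [0, 0, 0], 255], [[0, 4.7, -0.1], [0, 0, 0], 255], [[0, 4.7, 0.4], [0, 0, 0], 255], [[0, 4.6, 0.9], [0, 0, 0], 255], [[0, 4.5, 1.4], [0, 0, 0], 255], [[0, 4.3, 1.9], [0, 0, 0], 255], [[0, 4.1, 2.2], [0, 0, 0], 255]]'

```text
time_s: 14.7
ee_pos: [0.5212, 0.0048, 0.1101]
tool_rot: [-1.568, 0.0, -1.932]
force: [4.9, -2.4, 4.5]
width: 0.235
```

carry_out --deltas '[[[0, 3.9, 2.7], [0, 0, 0], 255], [[0, 3.6, 3.1], [0, 0, 0], 255], [[0, 3.2, 3.5], [0, 0, 0], 255], [[0, 2.8, 3.7], [0, 0, 0], 255], [[0, 2.4, 4.1], [0, 0, 0], 255], [[0, 2.0, 4.2], [0, 0, 0], 255], [[0, 1.6, 4.5], [0, 0, 0], 255], [[0, 1.0, 4.6], [0, 0, 0], 255]]'

```text
time_s: 15.5
ee_pos: [0.5482, -0.0051, 0.0894]
tool_rot: [-1.573, 0.0, -1.932]
force: [-1.6, -0.2, 8.7]
width: 0.236
```

carry_out --deltas '[[[0, 0.6, 4.7], [0, 0, 0], 255], [[0, 0.1, 4.7], [0, 0, 0], 255], [[0, -0.4, 4.7], [0, 0, 0], 255], [[0, -0.9, 4.6], [0, 0, 0], 255], [[0, -1.4, 4.5], [0, 0, 0], 255], [[0, -1.9, 4.3], [0, 0, 0], 255], [[0, -0.7, 1.5], [0, 0, 0], 255], [[0, 0, 0], [0, 0, 0], 255]]'

```text
time_s: 16.3
ee_pos: [0.5719, -0.0139, 0.0913]
tool_rot: [-1.582, -0.0, -1.932]
force: [-4.9, 2.6, 4.2]
width: 0.234
```

```bash
cat > ang.py <<'E'
from fit import *
from station import robot
s=robot.sense();e=s["ee_pos"]
print("q deg",np.degrees(np.arctan2(e[:2]@ux-c[0],e[2]-c[1])),"r",np.hypot(e[:2]@ux-c[0],e[2]-c[1]),s["width"],s["force"].round(1),"w",np.abs(s["joint_vel"]).max())
E
python3 ang.py|tail -1
python3 -c "
from h import *
s=robot.camera('side');w=robot.camera('wrist')
o=np.zeros((300,800,3),np.uint8);o[:,:400]=cv2.resize(w,(400,300));o[:,400:]=cv2.resize(s[120:330,260:540],(400,300));cv2.imwrite('pics/e.png',o[:,:,::-1])
H=[[round(float(v)) for v in proj('side',pts([.5886,.0818,-.361,np.radians(a)])[0]).ravel()] for a in(142,152,162)];print(H,red(s))"
```

```text
q deg 159.8233555843948 r 0.04498723664429825 0.23426266410174726 [-4.9  2.6  4.2] w 0.0033749664394580026
[[394, 223, 378, 233, 410, 213], [397, 227, 381, 237, 412, 217], [400, 230, 384, 240, 415, 220]] (array([399.23529412, 222.52941176]), array([400.61829852, 220.70987418]), array([397.95890657, 224.20867982]), 17)
```

View pics/e.png

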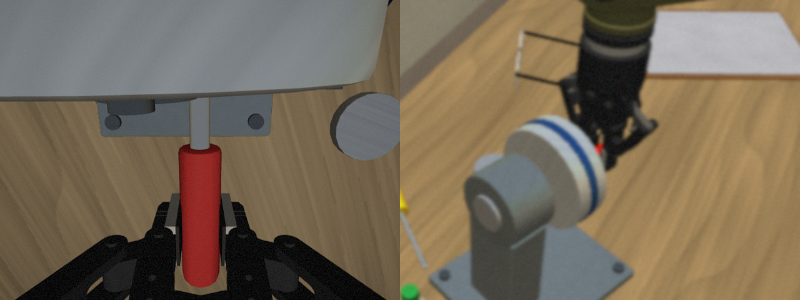

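carry_out --deltas '[[[0, -1.0, 1.7], [0, 0, 0], 255], [[0, -1.0, 1.7], [0, 0, 0], 255], [[0, -1.1, 1.6], [0, 0, 0], 255], [[0, -1.2, 1.6], [0, 0, 0], 255], [[0, 0, 0], [0, 0, 0], 255], [[0, 0, 0], [0, 0, 0], 255], [[0, 0, 0], [0, 0, 0], 255]]'

```text
time_s: 17.1
ee_pos: [0.5769, -0.0159, 0.0939]
tool_rot: [-1.584, -0.0, -1.932]
force: [-3.4, 5.4, -0.3]
width: 0.235
```

```bash
python3 ang.py|tail -1
python3 - <<'E'
from h import *
from scipy.optimize import least_squares
w=red(robot.camera("wrist"));W=np.array(sorted(w[1:3],key=lambda e:e[1]))
r=least_squares(lambda p:(proj("wrist",pts([.5886,.0818,-.3612,p[0]])[0][1:2])-W[:1])[0,:1],[2.7]);print("wrist q",np.degrees(r.x),W)
E
```

```text
q deg 152.13694284364394 r 0.044818502490272916 0.23452683068105504 [-3.4  5.4 -0.3] w 0.0019162926214968375
wrist q [148.32915496] [[320.34084287 239.09260839]
 [321.02440276 458.01241349]]
```

```bash
python3 -c "
from station import robot
robot.finish_job();s=robot.sense();print(s['time_s'],s['width'],s['ee_pos'])"; python3 ang.py|tail -1
```

```text
the job is handed in; nothing more can be done
the job is handed in; nothing more can be done
the job is handed in; nothing more can be done
```

I cranked the drum by its red handle through about 1.5 turns in the negative direction, from about −0.45 rad to about −9.9 rad. I handed it in at about 17 s with the heavy side down, still gripping the handle. The hand-in gives no verdict, so success isn't confirmed.

- **Finding the weight:** I fitted the tangential push at 17 points round the turn.
  - The weight's moment comes out at 0.26 N m, within the stated 0.22–0.28.
  - Bearing drag comes out at 0.315 N m, slightly above the nominal 0.29.
  - The heavy side lies about 0.48 rad (27°) ahead of the handle; different versions of the fit gave 0.44–0.53 rad.
- **Final position:** The target handle angle was 152.5°. The arm's pose gave 152.1°, and a rougher check from the wrist camera gave 148.3°. The 4° gap between them is well inside the 17° tolerance.
- **Grip:** The arm was at rest with the gripper open about 20 mm on the 22 mm grip, at a 60 N grip setting.
- **First grasp failed:** The fingers first closed above the handle, because the real fingertips sat about 20 mm behind the reported TCP. I lifted off and gripped again deeper; the drum hardly moved.
- **Bystanders:** The arm never went near the oil bottle, screwdriver or test block. I did not re-measure their positions at the end.

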